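Dock the waste tray and wipe the punching board clear

TASK

The punching board is littered with six slugs and offcuts: first push the carton tray up over the little ramp until its back edge drops behind the sill, so that it sits flat and trapped under the board's overhanging open edge. Then take the scraper block, feel for the white plate (it is not bedded quite level) and, with the block upright and its foot pressed on the plate at some 10 to 20 N all the way from the far end to the open edge (never over 45 N, not even as it touches down), wipe every piece over the edge into the tray without touching the pieces with the fingers. Leave the tray docked, the scraper standing upright on the cleared plate and released, and the other tools undisturbed.

Things in the scene. Friction and masses are not known exactly. Their poses are not given: they have to be found in the camera images.
- punch_board: The fixed punching board and tray dock: plywood block, white plastic plate on top, dock rails and ramp at bench level. Origin on the bench under the middle of the board's open edge; z up; +y points out over the edge along the dock to the ramp; x along the edge. Plate 200 mm (x) by 215 mm (y -215 to 0), 8 mm thick; it overhangs the block's face (y = -22).
- board_edge (a point): Middle of the open edge at the plate's nominal height, 70 mm above the bench. The plate is bedded on uneven cork packing, so at its middle its true surface lies up to 3 mm higher or lower and it slopes up to 1.2 degrees along y (up or down towards the edge; level along x): it differs each time, must be felt, and does not give when pressed. Axes as punch_board.
- board_far_end (a point): Middle of the inside of the far rim, at nominal plate height (70 mm), 203 mm from the open edge. Wooden rims 12 mm wide, rising 12 mm above the plate, run along the far end and both sides; between the side rims the channel is 176 mm wide (x -88 to 88).
- sill_crest (a point): Top of the sill's steep inner face, mid-width: y = 148, 10 mm above the bench. From the crest (4 mm deep) a ramp falls to the bench at y = 195. The pocket from sill to block is 170 mm long with the bench as floor. Side rails 20 mm high with inner faces at x = +-123 run along the dock and flare outwards from y = 160 to 190.
- slug_tray: The loose open carton tray (0.2 to 0.4 kg), flat paper slips on its floor. Outside 162 mm (its x) by 232 mm (its y), 52 mm high, walls 4 mm, floor 2 mm. Origin at the centre of its underside. It starts on the bench before the ramp, long sides roughly parallel to the board's edge (its x axis roughly along the board's +y).
- tray_floor (a point): Centre of the tray's inner floor, 2 mm above its underside; axes of the tray.
- scraper: The loose scraper block (about 0.22 kg), standing on the bench beyond the board's far end. Origin at the centre of its underside, x along it, y across. Flat steel foot 110 (x) by 22 mm (y), 14 mm high; wooden shoulder 110 by 30 mm up to 30 mm height; ridge grip 92 by 22 mm from 30 to 73 mm height. Both long sides alike.
- scraper_grip (a point): Middle of the ridge grip, 55 mm above the scraper's underside; grasp across the 22 mm (the scraper's y).
- scraper_foot (a point): Centre of the scraper's underside.
- slug_1_mid (a point): Centre of a loose dark punched-out slug, a disc 22 mm across and 5 mm thick, 12 g, lying on the board.
- slug_2_mid (a point): Centre of a loose dark offcut, 24 by 14 by 5 mm, 12 g, lying on the board.
- slug_3_mid (a point): Centre of a loose dark punched-out slug, a disc 22 mm across and 5 mm thick, 12 g, lying on the board.
- slug_4_mid (a point): Centre of a loose dark offcut, 24 by 14 by 5 mm, 12 g, lying on the board.
- slug_5_mid (a point): Centre of a loose dark punched-out slug, a disc 22 mm across and 5 mm thick, 12 g, lying on the board.
- slug_6_mid (a point): Centre of a loose dark offcut, 24 by 14 by 5 mm, 12 g, lying on the board.
- tape_roll: Roll of brown tape 106 mm across, 25 mm high, lying at the left; to be left alone. Origin at the centre of its underside.
- awl: Awl with a turned handle, 134 mm long, lying behind the ramp; to be left alone. Origin at the centre of its underside.
- big_punch: Steel drive punch 105 mm long, 21 mm thick, lying between the robot and the board; to be left alone. Origin at the centre of its underside.
- disc_pile: Pile of thin discs 72 mm across, 34 mm high, on the near right; to be left alone. Origin at the centre of its underside.

How it is judged:
By the outcome, as a careful person would: the job done as asked, in the order asked, and still so for the second after the job is handed in, with the robot touching nothing.
It also fails if it takes over 72 s, if anything falls off the work surface, if the arm or the gripper's body presses on something with over 40 N, if the wrist force passes 120 N, or if a joint passes its speed limit or range.

ROBOT

A 7-joint arm with a two-finger parallel gripper is mounted at the origin on a cart in front of the work surface, level with it; the furniture and walls round the work are solid. World frame = base frame: x ahead of the robot, y to its left, z up, the work surface at z = 0. Lengths are in mm, angles in rad, forces in N, time in s.
With the tool pointing down it reaches from about 400 to 900 mm from the base axis. Payload 5.5 kg.
Tool frame: the origin (TCP) lies on the mounting face of the last link; the fingertips stand 178 mm ahead of it and the grasp point (between the pads) lies 159 mm ahead of it; z points along the fingers, y is the line along which they close (so a half turn about z gives the same grasp; the last joint's range is limited). The gripper opens to 92 mm and grips with 3 to 60 N. Pads are 19 mm wide; open, the fingers measure 130 mm over their backs; the gripper's body (75 mm by 190 mm) begins 47 mm behind the grasp point.
Start: joints at [1.416, 0.501, -0.427, 1.55, 0.221, 1.138, -0.21], TCP at [263.763, -594.075, 404.729] pointing down, gripper open.
Joint ranges: [-2.88, 2.88], [-0.31, 2.03], [-1.54, 1.56], [0.2, 2.42], [-1.41, 4.55], [0.19, 2.02], [-2.57, 2.57]. Speed limits (rad/s): [2.57, 2.57, 3.14, 3.14, 3.14, 3.14, 3.14].

INTERFACE

Orientations are given as [roll, pitch, yaw] about the fixed x, y, z axes, in that order (R = Rz(yaw) Ry(pitch) Rx(roll)).
In Python, from station import r, viewer, spotter gives the robot as it stands. The module is installed in compiled form; this text tells all that it offers.
- The arm moves only by the shell command python3 -m pendant 'ROWS' [FORCE]. ROWS is JSON, a list that holds one entry, the list of rows, each a list of 7 numbers: the shift along the tool's x, y, z in m, then the turn, a rotation vector about the tool's x, y, z in rad, then the finger opening in m, from 0 to 0.0918. In form: [[[x, y, z, rx, ry, rz, claw], ...]]. A call has 1 to 5 rows; each row shifts and turns the commanded pose from where the row before left it, along the tool's axes as they then stand; what a row does not reach is not made up. A row lasts 1/10 s, in which the tool goes at most 50 mm and 8.59 degrees, less where a joint would pass 70% of its speed; a pose out of reach is approached as far as the arm can. A call is refused whole if a number of a shift passes 0.05 or a number of a turn 0.15, either way. A call with a gripper value outside its range is refused whole. The fingers move at their own pace and stop on an object; FORCE is the grip in N (left out, the last holds). Time passes only in rows, so rows that do not move let the fingers close. It gives the time, the measured TCP pose, the force, the opening and the grip force at its end, in the units of the state.
- r.sense(): the state, without advancing time (a new reading comes with each control period).
- viewer.read_camera(name): name is "scene" or "side" or "wrist"; returns the picture (400x640x3 uint8, blue, green, red); there is no depth.
- viewer.camera_model(name): a dict with "K" (3x3 intrinsics, pixels), "cam_to_world" (4x4, takes a point from camera to world coordinates); the wrist camera has in their place "tool_from_camera" (4x4, takes a point from camera to tool coordinates, whose origin is the TCP and whose axes are the flange's). Camera axes: x right, y down, z forward; pixel columns grow to the right and rows downward; lengths in mm; the calibration is good to about 2 mm. A picture is of the moment at which its call begins: read the wrist's pose just before it. camera_model takes no time and is no camera call.
- r.close_job(): hands the job in; it is judged then, once.
Trained networks look in the newest picture that a camera, given by its name, has taken for a name from the list of things; names that differ only in an ending like _2 or _b are one class to them, and where a whole thing is asked for, a point or a joint stands for the part that bears it (a point fixed in the world has none). Each returns a list of dicts, best first, with "conf" (0 to 1); they miss things now and then, are a little off and sometimes report something else, mostly with a low value. They report only what shows in the picture. A call takes as long as a camera call.
- spotter.spot_in(camera, thing): "at" ([column, row] in pixels, amid what is visible of it).
- spotter.spot_point(camera, thing): "at" ([column, row] in pixels: a listed point, or the origin of a listed thing).
The state is a dict: "t": time; "q": joint angles; "qvel": joint speeds; "tau": joint torques, N m; "tool_pos": TCP position; "ee_rot": TCP orientation; "wrist_force": force on the tool from outside, world axes, zero at the start; "moment": the same for the moment, N m; "grip_width": finger opening in mm; "finger_force": force on a finger pad.
Only numpy, scipy, OpenCV 4.12 (cv2) and the standard library are available. Lean on these libraries where they do the work, as an engineer would, in place of code of your own. Each camera call takes 0.05 s, during which the arm holds its last target. There are 200 camera calls.

## Working session

There is one attempt and no reset: what is moved stays moved. The work goes in short steps, Python scripts to look and compute and a shell command to move; the robot and the scene stay as the last step left them, time stands still between calls to the robot, and variables do not carry over. Pictures are saved under pics/ and viewed, at most 10 in all, crops included, and the job is handed in when it is done.

```bash
mkdir -p pics; cat > h.py <<'E'
import numpy as np, cv2
from station import r, viewer, spotter
from scipy.spatial.transform import Rotation as R
def model(cam):
    m=viewer.camera_model(cam); K=np.array(m["K"])
    if "cam_to_world" in m: return K,np.array(m["cam_to_world"])
    s=r.sense(); T=np.eye(4); T[:3,:3]=R.from_euler('xyz',s["ee_rot"]).as_matrix(); T[:3,3]=s["tool_pos"]
    return K,T@np.array(m["tool_from_camera"])
def ray(M,px,z):
    K,T=M; d=T[:3,:3]@np.linalg.inv(K)@np.array([px[0],px[1],1.]); o=T[:3,3]
    return o+d*(z-o[2])/d[2]
def proj(M,P):
    K,T=M; P=np.atleast_2d(P); c=(P-T[:3,3])@T[:3,:3]; u=c@K.T; return u[:,:2]/u[:,2:]
def snap(cam,fn=None):
    M=model(cam); im=viewer.read_camera(cam)
    if fn: cv2.imwrite('pics/'+fn,im)
    return M,np.array(im)
E
python3 - <<'E'
from h import *
s=r.sense(); print({k:np.round(v,3).tolist() for k,v in s.items()})
for c in ("scene","side"):
    M,im=snap(c,c+'0.png'); print(c,M[1][:3,3].round())
    for n,z in (("punch_board",0),("board_edge",70),("board_far_end",70),("sill_crest",10),("slug_tray",0),("tray_floor",2),("scraper",0),("scraper_grip",55),("slug_1_mid",72),("slug_2_mid",72),("tape_roll",0),("awl",0),("big_punch",0),("disc_pile",0)):
        for d in spotter.spot_point(c,n)[:6 if 'slug_' in n and 'mid' in n else 1]: print(n,np.round(d["at"]),round(d["conf"],2),ray(M,d["at"],z).round(1)[:2])
E
```

```text
{'t': 0.0, 'q': [1.416, 0.502, -0.427, 1.551, 0.221, 1.138, -0.21], 'qvel': [0.0, -0.0, 0.001, -0.0, 0.001, -0.0, -0.001], 'tau': [0.0, -56.659, -5.816, -27.911, -0.069, 0.031, 0.0], 'tool_pos': [263.548, -593.791, 403.702], 'ee_rot': [-3.14, -0.0, 0.418], 'wrist_force': [0.162, -0.241, 0.265], 'moment': [0.067, 0.024, 0.003], 'finger_force': 0.0, 'grip_width': 91.783}
scene [-133.  958.  814.]
punch_board [328. 210.] 0.87 [548.2 -58.7]
board_edge [330. 200.] 0.56 [524.1 -32.7]
board_far_end [354. 180.] 0.79 [ 540.4 -221.8]
sill_crest [304. 231.] 0.78 [532.6 115.1]
tray_floor [275. 257.] 0.96 [522.5 277.6]
scraper [361. 184.] 0.62 [ 560.4 -322.6]
scraper_grip [363. 171.] 0.7 [ 566.4 -339.3]
slug_2_mid [327. 211.] 0.48 [491.2  36.4]
tape_roll [204. 298.] 0.96 [564.8 533.2]
awl [278. 259.] 0.43 [508.8 278.3]
big_punch [374. 218.] 0.38 [ 383.5 -127.4]
disc_pile [413. 178.] 0.52 [ 401.6 -520.1]
side [ -167. -1558.   999.]
board_edge [315. 214.] 0.76 [555.5  -3.5]
board_far_end [338. 244.] 0.82 [ 530.2 -264. ]
sill_crest [305. 215.] 0.96 [555.1 116.5]
slug_tray [284. 202.] 0.69 [525.3 302.9]
tray_floor [284. 201.] 0.9 [530.7 312. ]
scraper [354. 266.] 0.92 [ 562.5 -341.2]
scraper_grip [357. 254.] 0.91 [ 572.3 -337.6]
tape_roll [274. 184.] 0.51 [557.3 530.1]
awl [329. 197.] 0.56 [751.6 252.9]
big_punch [302. 217.] 0.49 [540.6 113.6]
disc_pile [340. 303.] 0.86 [ 407.9 -510.1]
```

```bash
python3 - <<'E'
import cv2,numpy as np
a=cv2.imread('pics/scene0.png')[140:340,170:440]; b=cv2.imread('pics/side0.png')[160:330,230:400]
cv2.imwrite('pics/a.png',np.vstack([cv2.resize(a,(800,592))])); 
E
```

```text
(no output)
```

View pics/a.png

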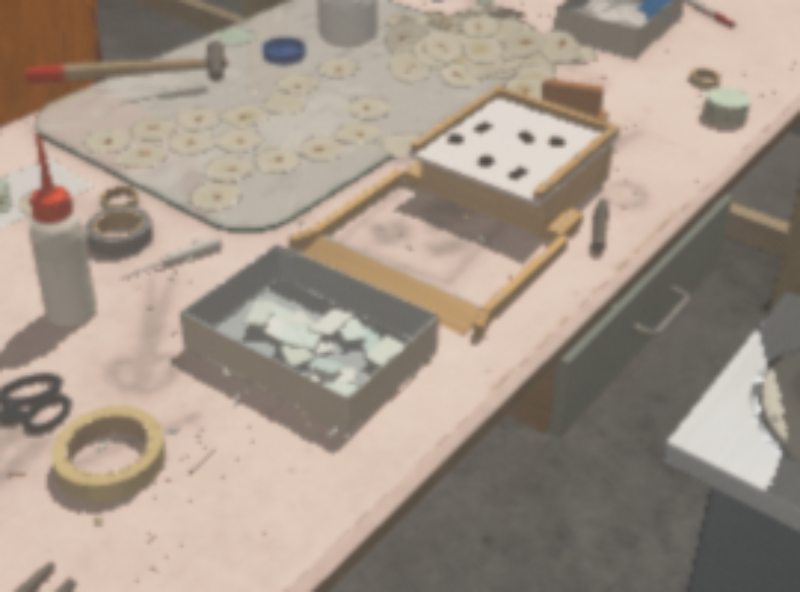

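```bash
python3 -m pendant '[[[0,-0.05,0,0,0,0.14,0.09],[0,-0.05,0,0,0,0.14,0.09],[0,-0.05,0,0,0,0.138,0.09],[0.03,-0.04,0,0,0,0,0.09],[0.03,-0.04,0,0,0,0,0.09]]]'; python3 -m pendant '[[[0.03,-0.04,-0.01,0,0,0,0.09],[0.03,-0.04,-0.01,0,0,0,0.09],[0.02,-0.045,-0.01,0,0,0,0.09],[0.02,-0.045,-0.01,0,0,0,0.09],[0.02,-0.045,-0.01,0,0,0,0.09]]]'; python3 -c "
from h import *
s=r.sense();print(np.round(s['q'],2),s['ee_rot'])"
```

```text
t: 2.0
tool_pos: [282.4, -369.4, 405.1]
ee_rot: [3.14, 0.0, -0.003]
wrist_force: [0.8, -0.8, -0.1]
grip_width: 89.8
finger_force: 0.0
t: 2.5
tool_pos: [402.0, -155.9, 454.9]
ee_rot: [3.141, -0.001, -0.0]
wrist_force: [0.3, -0.3, -0.1]
grip_width: 90.1
finger_force: 0.0
[ 0.99  0.05 -0.7   2.    0.03  1.11 -1.29] [ 3.14057170e+00 -6.76060053e-04 -3.51666810e-05]
```

```bash
python3 -m pendant '[[[0.01,-0.048,-0.01,0,0,0,0.09],[0.01,-0.048,-0.01,0,0,0,0.09],[0.01,-0.048,0,0,0,0,0.09],[0.01,-0.048,0,0,0,0,0.09],[0,0,0,0,0,0,0.09]]]'; python3 - <<'E'
from h import *
s=r.sense();print(np.round(s['q'],2),s['ee_rot'],s['tool_pos'])
M,im=snap('wrist','w1.png');print(M)
E
```

```text
t: 3.0
tool_pos: [441.7, 41.0, 475.3]
ee_rot: [-3.139, -0.003, 0.011]
wrist_force: [0.8, -0.6, 0.2]
grip_width: 89.9
finger_force: 0.0
[ 0.74  0.07 -0.92  1.94  0.06  1.15 -1.76] [-3.13917073e+00 -3.08058671e-03  1.08870973e-02] [441.70296018  40.97814149 475.30560963]
(array([[281.86332798,   0.        , 322.14005559],
       [  0.        , 281.86332798, 200.81337911],
       [  0.        ,   0.        ,   1.        ]]), array([[ 1.13159787e-02, -9.59739883e-01, -2.80662264e-01,
         5.18875400e+02],
       [-9.99932579e-01, -1.15923247e-02, -6.75543022e-04,
         4.15249607e+01],
       [-2.60518250e-03,  2.80650986e-01, -9.59806354e-01,
         4.55656268e+02],
       [ 0.00000000e+00,  0.00000000e+00,  0.00000000e+00,
         1.00000000e+00]]))
```

View pics/w1.png

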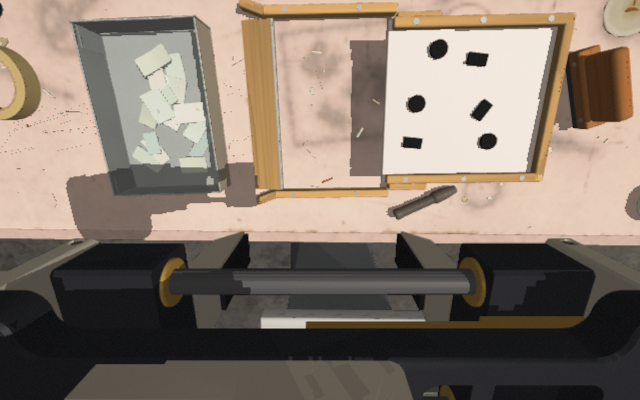

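```bash
python3 - <<'E'
import cv2
im=cv2.imread('pics/w1.png')
cv2.imwrite('pics/w1a.png',cv2.resize(im[0:210,60:300],(686,600),interpolation=cv2.INTER_NEAREST))
E
python3 - <<'E'
from h import *
for n in ("tray_floor","board_edge","board_far_end","sill_crest","scraper_grip","slug_tray","scraper"):
    z={"tray_floor":2,"board_edge":70,"board_far_end":70,"sill_crest":10,"scraper_grip":55}.get(n,0)
    M=model('wrist')
    for d in spotter.spot_point('wrist',n)[:1]: print(n,np.round(d["at"]),round(d["conf"],2),ray(M,d["at"],z).round(1)[:2])
E
```

```text
tray_floor [172. 113.] 0.92 [524.3 268.9]
board_edge [382. 106.] 0.69 [532.7 -41.8]
board_far_end [540. 106.] 0.71 [ 532.5 -247.9]
sill_crest [280. 110.] 0.77 [528.6  95.5]
scraper_grip [610.  86.] 0.8 [ 556.7 -348.5]
slug_tray [172. 113.] 0.82 [525.1 262.7]
scraper [571.  86.] 0.93 [ 563.1 -341.4]
```

View pics/w1a.png

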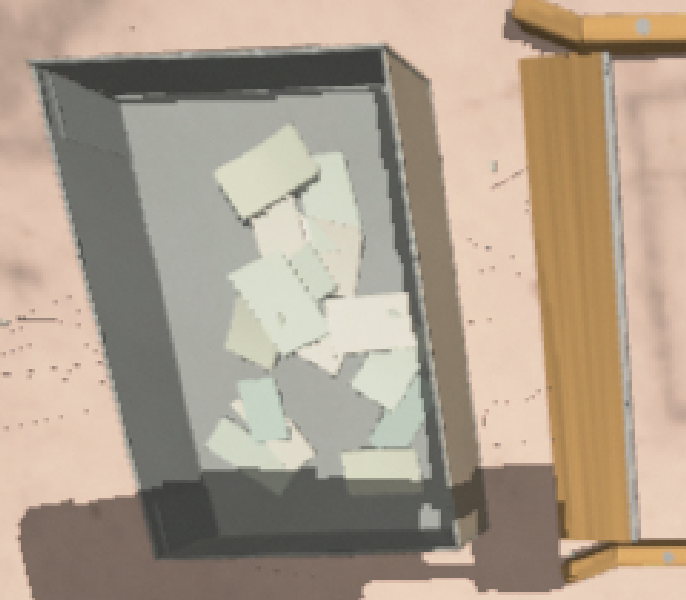

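```bash
cat > fit.py <<'E'
from h import *
from scipy.optimize import least_squares
def fit(M,px,loc,z,p0):
    def W(p):
        c,s=np.cos(p[2]),np.sin(p[2]); L=np.array(loc,float)
        return np.c_[p[0]+c*L[:,0]-s*L[:,1],p[1]+s*L[:,0]+c*L[:,1],L[:,2]]
    f=least_squares(lambda p:(proj(M,W(p))-px).ravel(),p0)
    return f.x,f.fun.reshape(-1,2)
E
python3 - <<'E'
from fit import *
M=model('wrist')
px=np.array([(30,62),(386,45),(457,546),(155,558)])/2.857+[60,0]
for q in px: print(ray(M,q,52).round(1))
# tray frame x ~ world y ; top right in image = -y world,+x world
loc=[(81,-116,52),(-81,-116,52),(-81,116,52),(81,116,52)]
p,e=fit(M,px,loc,52,[525,265,1.57]);print('tray',p.round(3),np.degrees(p[2]),e.round(1).tolist())
pb=np.array([(388,27),(384,177),(534,174),(553,28)],float); 
c=np.array([(604,53),(632,540)])/2.857+[60,0]; pb=np.vstack([pb,c])
for q,z in zip(pb,[70]*4+[10]*2): print(ray(M,q,z).round(1))
E
```

```text
[634.2 346.8  52. ]
[640.3 189.9  52. ]
[414.8 182.7  52. ]
[408.8 339.7  52. ]
tray [523.332 264.783   1.604] 91.89554024626071 [[-2.7, -2.2], [1.6, -1.5], [2.2, 3.1], [-0.9, 2.6]]
[622.5 -47.5  70. ]
[439.1 -53.6  70. ]
[ 442.8 -260.8   70. ]
[ 621.  -246.1   70. ]
[649.4 101.6  10. ]
[407.2  98.6  10. ]
```

```bash
python3 -m pendant '[[[0.007,-0.03,0,0,0,-0.1436,0.09],[0.011,-0.029,0,0,0,-0.1436,0.09],[0.0153,-0.0268,0,0,0,-0.1436,0.09],[0.019,-0.0243,0,0,0,-0.1436,0.09],[0.022,-0.0215,0,0,0,-0.1436,0.09]]]';python3 -m pendant '[[[0.025,-0.018,0.005,0,0,-0.1436,0.09],[0.0273,-0.0143,0.01,0,0,-0.1436,0.09],[0.029,-0.0103,0.02,0,0,-0.1436,0.09],[0.0302,-0.0062,0.02,0,0,-0.1436,0.09],[0.0308,-0.0016,0.02,0,0,-0.1436,0.09]]]';python3 -m pendant '[[[0.0307,0.0027,0.02,0,0,-0.1436,0.09],[0,0,0,0,0,0,0.09]]]'; python3 -c "
from h import *
s=r.sense();print(np.round(s['q'],2),s['ee_rot'])"
```

```text
t: 3.9
tool_pos: [476.9, 184.3, 474.1]
ee_rot: [3.141, 0.0, 0.721]
wrist_force: [-0.1, -0.6, 0.5]
grip_width: 90.0
finger_force: 0.0
t: 4.4
tool_pos: [511.7, 334.5, 397.9]
ee_rot: [-3.141, 0.001, 1.439]
wrist_force: [0.5, -1.1, 0.5]
grip_width: 90.0
finger_force: 0.0
t: 4.6
tool_pos: [516.8, 366.4, 375.1]
ee_rot: [-3.135, -0.0, 1.585]
wrist_force: [-0.6, 0.1, 0.0]
grip_width: 89.9
finger_force: 0.0
[ 0.05  0.72 -1.08  1.61  0.66  1.23 -1.14] [-3.13532288e+00 -4.24266461e-04  1.58507583e+00]
```

```bash
python3 -m pendant '[[[0.012,0.005,0.03,0,0,0,0.09],[0,0,0.045,0,0,0,0.09],[0,0,0.045,0,0,0,0.09],[0,0,0.04,0,0,0,0.09],[0,0,0.015,0,0,0,0.09]]]';python3 -m pendant '[[[0,0,0,0,0,0,0.09]]]'; python3 - <<'E'
from h import *
s=r.sense();print(s['tool_pos'],s['ee_rot'])
M=model('wrist');snap('wrist','w2.png')
E
```

```text
t: 5.1
tool_pos: [522.2, 373.6, 200.4]
ee_rot: [-3.138, 0.004, 1.576]
wrist_force: [-0.7, -0.6, 0.6]
grip_width: 89.8
finger_force: 0.0
t: 5.2
tool_pos: [522.5, 374.7, 202.5]
ee_rot: [-3.139, 0.003, 1.577]
wrist_force: [0.3, -0.5, -0.0]
grip_width: 90.1
finger_force: 0.0
[522.45257099 374.74356428 202.48307784] [-3.13880700e+00  2.79473253e-03  1.57703533e+00]
```

View pics/w2.png

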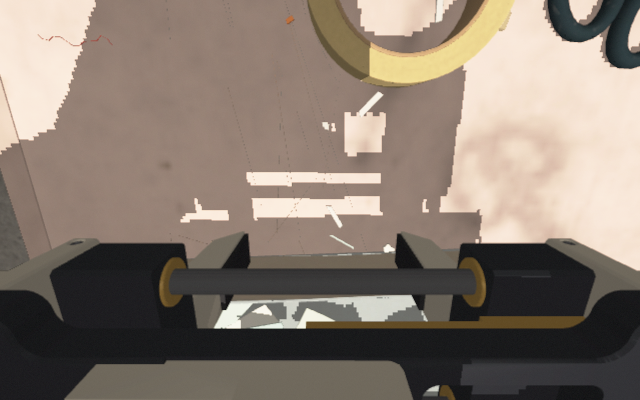

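```bash
python3 -m pendant '[[[-0.015,0,0,0,0,-0.01,0.09],[-0.02,0,0,0,0,0,0.09],[-0.02,0,0,0,0,0,0.09],[-0.02,0,0,0,0,0,0.09]]]';python3 -m pendant '[[[-0.02,0,0,0,0,0,0.09],[-0.02,0,0,0,0,0,0.09],[-0.01,0,0,0,0,0,0.09]]]'
```

```text
t: 5.65
tool_pos: [524.4, 301.6, 207.4]
ee_rot: [3.137, -0.004, 1.59]
wrist_force: [0.1, 3.3, 1.3]
grip_width: 90.2
finger_force: 1.6
t: 5.95
tool_pos: [525.9, 250.0, 206.8]
ee_rot: [3.137, -0.001, 1.587]
wrist_force: [0.7, 4.7, 1.4]
grip_width: 90.0
finger_force: 1.8
```

```bash
python3 -m pendant '[[[-0.02,0,0.004,0,0,0,0.09],[-0.02,0,0,0,0,0,0.09],[-0.02,0,0,0,0,0,0.09]]]';python3 -m pendant '[[[-0.02,0,0,0,0,0,0.09],[-0.02,0,0,0,0,0,0.09]]]';python3 -m pendant '[[[-0.02,0,0,0,0,0,0.09],[-0.005,0,0,0,0,0,0.09]]]'; python3 - <<'E'
from h import *
M,im=snap('scene'); cv2.imwrite('pics/s2.png',cv2.resize(im[150:300,220:400],(720,600)))
E
```

```text
t: 6.25
tool_pos: [526.4, 193.2, 203.0]
ee_rot: [3.137, -0.005, 1.591]
wrist_force: [-0.1, 7.6, 4.6]
grip_width: 89.6
finger_force: 4.0
t: 6.45
tool_pos: [527.3, 153.6, 203.3]
ee_rot: [3.136, -0.005, 1.592]
wrist_force: [0.7, 1.4, -0.5]
grip_width: 90.1
finger_force: 1.8
t: 6.65
tool_pos: [527.6, 123.9, 201.1]
ee_rot: [3.14, 0.002, 1.586]
wrist_force: [-0.2, 2.3, -0.4]
grip_width: 89.9
finger_force: 0.9
```

View pics/s2.png

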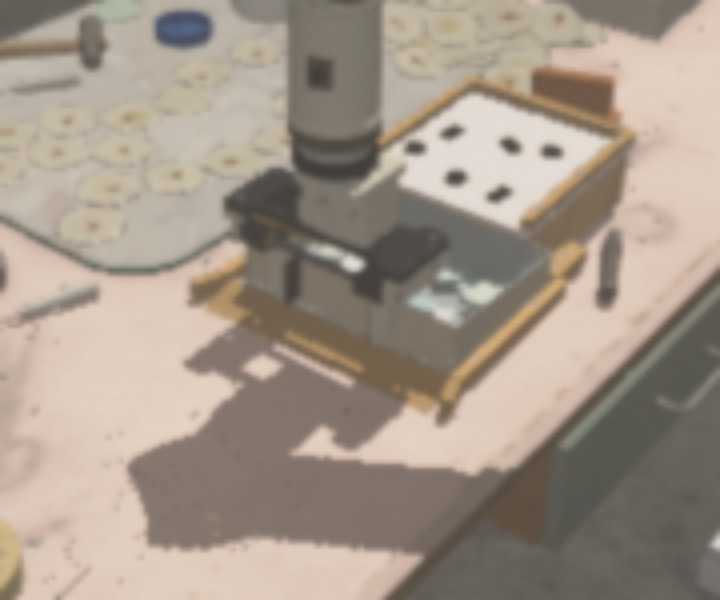

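```bash
python3 -m pendant '[[[-0.007,0,0,0,0,0,0.09],[-0.006,0,0,0,0,0,0.09],[-0.004,0,0,0,0,0,0.09]]]';python3 -m pendant '[[[-0.003,0,0,0,0,0,0.09],[0,0,0,0,0,0,0.09]]]'
```

```text
t: 7.0
tool_pos: [527.1, 111.1, 200.8]
ee_rot: [3.141, -0.003, 1.591]
wrist_force: [-0.7, 10.8, -0.4]
grip_width: 90.0
finger_force: 5.3
t: 7.2
tool_pos: [527.0, 110.4, 200.9]
ee_rot: [3.14, -0.008, 1.592]
wrist_force: [0.5, 11.5, -2.1]
grip_width: 89.8
finger_force: 5.3
```

```bash
python3 -m pendant '[[[-0.004,0,0,0,0,0,0.09],[-0.003,0,0,0,0,0,0.09]]]'; python3 - <<'E'
from h import *
M,im=snap('scene')
T=[530.5,-49,0.02]
def W(x,y,z):
    c,s=np.cos(.02),np.sin(.02); return [530.5+c*x-s*y,-49+s*x+c*y,z]
for pt in [(-116,140,52),(116,140,52),(-116,-22,52),(-116,140,0),(-123,148,10),(123,148,10),(-100,0,70),(-100,0,82),(100,0,82)]:
    u=proj(M,W(*pt))[0]; print(pt,((u-[240,170])*6.5).round())
cv2.imwrite('pics/s3.png',cv2.resize(im[170:260,240:360],None,fx=6.5,fy=6.5))
E
```

```text
t: 7.4
tool_pos: [526.7, 108.5, 201.8]
ee_rot: [3.138, -0.019, 1.594]
wrist_force: [-0.9, 29.2, -1.8]
grip_width: 90.0
finger_force: 14.4
(-116, 140, 52) [628. 393.]
(116, 140, 52) [287. 244.]
(-116, -22, 52) [784. 258.]
(-116, 140, 0) [623. 472.]
(-123, 148, 10) [627. 469.]
(123, 148, 10) [270. 307.]
(-100, 0, 70) [742. 239.]
(-100, 0, 82) [744. 221.]
(100, 0, 82) [457. 110.]
```

View pics/s3.png

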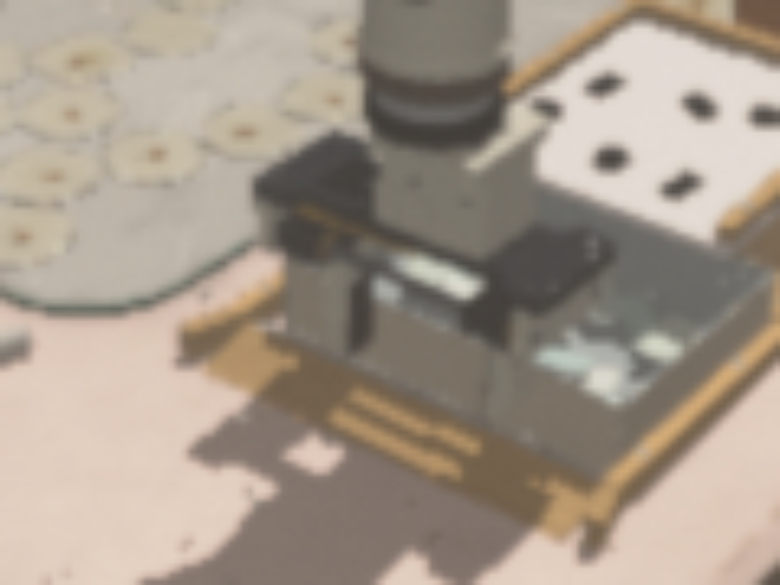

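```bash
python3 -m pendant '[[[0.02,0,0,0,0,0,0.09],[0.03,0,0,0,0,0,0.09],[0.02,0,-0.04,0,0,0,0.09],[-0.01,0,-0.045,0,0,0.1436,0.09],[-0.03,0.006,-0.045,0,0,0.1436,0.09]]]'
```

```text
t: 7.95
tool_pos: [527.2, 135.2, 328.3]
ee_rot: [-3.14, -0.003, 1.304]
wrist_force: [1.4, -0.8, 0.1]
grip_width: 90.1
finger_force: 0.0
```

```bash
python3 -m pendant '[[[-0.0226,-0.003,-0.015,0,0,0.1425,0.09],[-0.0228,0,-0.015,0,0,0.1425,0.09],[-0.0226,0.0033,-0.015,0,0,0.1425,0.09],[-0.022,0.0065,-0.015,0,0,0.1425,0.09],[-0.0207,0.0096,-0.015,0,0,0.1425,0.09]]]';python3 -m pendant '[[[-0.019,0.0124,-0.015,0,0,0.1425,0.09],[-0.017,0.015,-0.015,0,0,0.1425,0.09],[-0.015,0.0173,-0.015,0,0,0.1425,0.09],[-0.0123,0.019,-0.015,0,0,0.1425,0.09],[0,0,0,0,0,0,0.09]]]'; python3 -m pendant '[[[0,0,0,0,0,0,0.09]]]'; python3 - <<'E'
from h import *
s=r.sense();print(np.round(s['q'],2),s['ee_rot'],s['tool_pos'])
M,im=snap('wrist','w3.png'); np.savez('M3.npz',K=M[0],T=M[1])
E
```

```text
t: 8.45
tool_pos: [482.4, 25.8, 402.0]
ee_rot: [3.141, 0.001, 0.584]
wrist_force: [-0.7, -0.1, -0.6]
grip_width: 90.2
finger_force: 0.0
t: 8.95
tool_pos: [446.7, -59.5, 463.0]
ee_rot: [3.138, -0.001, 0.012]
wrist_force: [0.2, 0.1, 0.1]
grip_width: 90.0
finger_force: 0.0
t: 9.05
tool_pos: [447.0, -56.9, 461.6]
ee_rot: [3.14, -0.0, 0.021]
wrist_force: [-0.2, 1.0, 0.2]
grip_width: 89.6
finger_force: 0.0
[ 0.97  0.12 -0.96  1.94  0.11  1.13 -1.58] [ 3.14049031e+00 -2.26507727e-04  2.07407693e-02] [447.01721232 -56.90806759 461.62997506]
```

View pics/w3.png

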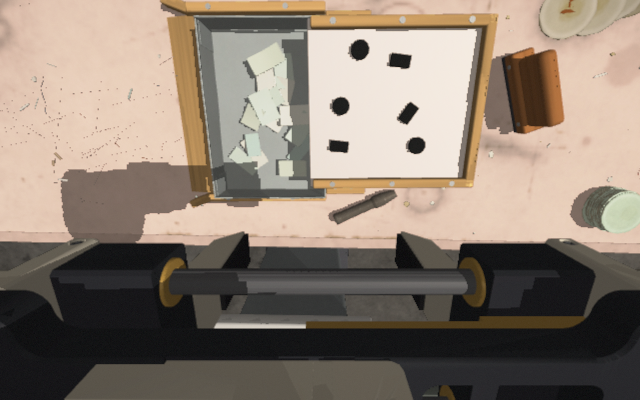

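```bash
python3 - <<'E'
import cv2,numpy as np
im=cv2.imread('pics/w3.png')
a=cv2.resize(im[35:145,490:580],None,fx=5,fy=5,interpolation=cv2.INTER_NEAREST)
b=cv2.resize(im[5:205,165:235],None,fx=2.75,fy=2.75,interpolation=cv2.INTER_NEAREST)
print(a.shape,b.shape); cv2.imwrite('pics/w3z.png',np.hstack([a,b]))
E
```

```text
(550, 450, 3) (550, 192, 3)
```

View pics/w3z.png

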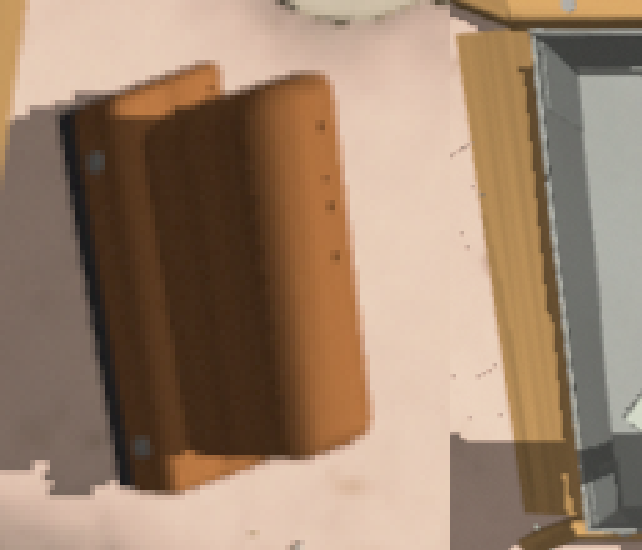

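```bash
python3 - <<'E'
from fit import *
d=np.load('M3.npz'); M=(d['K'],d['T'])
px=np.array([(72,112),(130,488),(150,118),(187,450),(112,98),(178,492)])/5+[490,35]
loc=[(55,15,14),(-55,15,14),(46,11,30),(-46,11,30),(55,15,30),(-55,15,30)]
p,e=fit(M,px,loc,0,[560,-340,0.1]);print('scraper',p.round(3),e.round(1).tolist())
b=(np.array([(535-450,32),(583-450,525)]))/2.75+[165,5]
for q in b: 
    w=ray(M,q,52); print('tray back top',w.round(1)); c,s=np.cos(.02),np.sin(.02); v=w[:2]-[530.5,-49]; print((c*v[0]+s*v[1]).round(1),(-s*v[0]+c*v[1]).round(1))
def L(q,z):
    w=ray(M,q,z); c,s=np.cos(.02),np.sin(.02); v=w[:2]-[530.5,-49]; return w.round(1)[:2],[(c*v[0]+s*v[1]).round(1),(-s*v[0]+c*v[1]).round(1)]
for q in [(308,29),(310,178),(481,29),(466,178)]: print('plate',L(q,70))
for q in [(359,49),(400,60),(340,106),(408,113),(339,146),(416,145)]: print('slug',L(q,73))
for n,z in (("scraper_grip",55),("scraper_foot",0)):
    for o in spotter.spot_point('wrist',n)[:1]: print(n,o,L(o["at"],z))
E
```

```text
scraper [ 5.64797e+02 -3.40033e+02  3.67000e-01] [[1.1, -1.6], [1.8, 0.6], [-2.8, 0.6], [-0.2, 1.6], [0.7, -1.3], [-0.3, 0.4]]
tray back top [637.8  98.9  52. ]
110.2 145.7
tray back top [413.1  97.6  52. ]
-114.5 149.0
plate (array([622.7, -37.5]), [np.float64(92.4), np.float64(9.7)])
plate (array([445.9, -41.4]), [np.float64(-84.4), np.float64(9.3)])
plate (array([ 627. , -239.1]), [np.float64(92.7), np.float64(-192.0)])
plate (array([ 450.3, -251. ]), [np.float64(-84.2), np.float64(-200.3)])
slug (array([602.4, -97.8]), [np.float64(70.9), np.float64(-50.2)])
slug (array([ 591.7, -147.2]), [np.float64(59.2), np.float64(-99.4)])
slug (array([538.3, -77.9]), [np.float64(7.2), np.float64(-29.0)])
slug (array([ 531.8, -163.2]), [np.float64(-1.0), np.float64(-114.2)])
slug (array([489.4, -78.5]), [np.float64(-41.7), np.float64(-28.7)])
slug (array([ 492.7, -177.7]), [np.float64(-40.3), np.float64(-127.9)])
scraper_grip {'at': [542.4, 88.7], 'conf': 0.7} (array([ 565.5, -337.4]), [np.float64(29.2), np.float64(-289.1)])
scraper_foot {'at': [512.2, 90.6], 'conf': 0.73} (array([ 567.9, -333.8]), [np.float64(31.7), np.float64(-285.5)])
```

```bash
python3 - <<'E'
from fit import *
d=np.load('M3.npz'); M=(d['K'],d['T'])
P=np.array([(72,112),(130,488),(150,118),(187,450),(112,98),(178,492),(328,80),(370,430),(62,115),(122,487)])/5+[490,35]
for q,z in zip(P,[14,14,30,30,30,30,70,70,0,0]): print(z,ray(M,q,z).round(1)[:2])
im=cv2.imread('pics/w3.png'); a=cv2.resize(im[35:145,490:580],None,fx=5,fy=5,interpolation=cv2.INTER_NEAREST)
out=[]
E
```

```text
14 [ 608.8 -305.2]
14 [ 508.8 -342.9]
30 [ 604.6 -316.9]
30 [ 520.1 -346. ]
30 [ 609.2 -305.8]
30 [ 508.6 -346.1]
70 [ 605.9 -332. ]
70 [ 526.4 -363.2]
0 [ 610.7 -310.7]
0 [ 508.6 -349.8]
```

```bash
python3 -m pendant '[[[0.019,0.0474,0,0,0,0,0.09],[0.019,0.0474,0.01,0,0,0,0.09],[0.019,0.0474,0.02,0,0,0,0.09],[0.019,0.0474,0.02,0,0,0,0.09],[0.019,0.0474,0.02,0,0,0,0.09]]]'; python3 -m pendant '[[[0.018,0.0474,0.02,0,0,-0.1153,0.09],[0,0,0.03,0,0,-0.1153,0.09],[0,0,0.03,0,0,-0.1153,0.09],[0,0,0,0,0,0,0.09],[0,0,0,0,0,0,0.09]]]'; python3 - <<'E'
from h import *
s=r.sense();print(np.round(s['q'],2),s['ee_rot'],s['tool_pos'])
c=np.cos(s['ee_rot'][2]);t=np.sin(s['ee_rot'][2]); v=np.array([565,-339.])-s['tool_pos'][:2]; print('tool dx dy',c*v[0]+t*v[1],t*v[0]-c*v[1])
snap('wrist','w4.png')
E
```

```text
t: 9.7
tool_pos: [541.6, -277.3, 395.2]
ee_rot: [-3.14, 0.001, 0.023]
wrist_force: [-0.1, -0.4, 1.3]
grip_width: 89.9
finger_force: 0.0
t: 10.2
tool_pos: [558.2, -318.6, 318.1]
ee_rot: [-3.139, 0.0, 0.365]
wrist_force: [-0.2, 0.2, 0.2]
grip_width: 90.2
finger_force: 0.0
[ 1.02  0.68 -0.79  1.63  0.53  1.06 -1.13] [-3.13882682e+00  1.18998595e-04  3.64867418e-01] [ 558.21137893 -318.64176552  318.13978571]
tool dx dy -0.9226025777905065 21.440426569875676
```

View pics/w4.png

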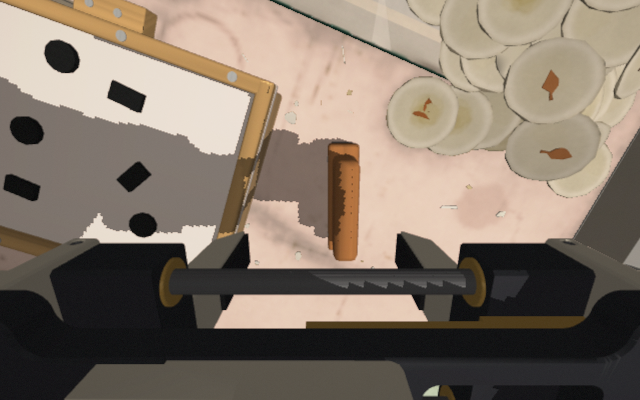

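```bash
python3 - <<'E'
from h import *
M=model('wrist'); 
for q,z in [((347,158),73),((346,258),73),((334,250),30),((333,145),30)]:
    w=ray(M,q,z); s=r.sense(); a=s['ee_rot'][2]; v=w[:2]-s['tool_pos'][:2]; print(w.round(1),'tool',np.cos(a)*v[0]+np.sin(a)*v[1],np.sin(a)*v[0]-np.cos(a)*v[1])
for n,z in (("scraper_grip",55),("scraper_foot",0)):
    spotter
E
```

```text
[ 609.  -321.4   73. ] tool 46.08565590057868 20.346223193535483
[ 526.3 -354.5   73. ] tool -42.957804008510784 21.708387873588563
[ 510.7 -351.    30. ] tool -56.36668533563952 12.890128350206833
[ 611.5 -310.    30. ] tool 52.455200760700954 10.608495574136235
```

```bash
python3 -m pendant '[[[0.0005,0.021,0.02,0,0,0,0.09],[0,0,0.03,0,0,0,0.09],[0,0,0.03,0,0,0,0.09],[0,0,0.022,0,0,0,0.09],[0,0,0,0,0,0,0.09]]]'; python3 -m pendant '[[[0,0,0,0,0,0,0.09]]]'
```

```text
t: 10.75
tool_pos: [565.3, -338.7, 215.8]
ee_rot: [-3.14, 0.002, 0.365]
wrist_force: [-0.7, 0.5, 0.3]
grip_width: 90.2
finger_force: 0.0
t: 10.85
tool_pos: [566.8, -339.1, 218.9]
ee_rot: [3.14, -0.002, 0.365]
wrist_force: [0.7, 0.6, 0.5]
grip_width: 89.9
finger_force: 0.0
```

```bash
python3 -m pendant '[[[0,0,0.002,0,0,0,0.05],[0,0,0,0,0,0,0.015],[0,0,0,0,0,0,0.01],[0,0,0,0,0,0,0.01],[0,0,0,0,0,0,0.01]]]' 50; python3 -m pendant '[[[0,0,0,0,0,0,0.01],[0,0,0,0,0,0,0.01],[0,0,0,0,0,0,0.01]]]'
```

```text
t: 11.35
tool_pos: [565.8, -339.4, 215.2]
ee_rot: [3.141, -0.0, 0.365]
wrist_force: [-0.0, -0.8, -0.0]
grip_width: 54.5
finger_force: 0.0
t: 11.65
tool_pos: [565.7, -339.3, 214.8]
ee_rot: [-3.141, 0.0, 0.366]
wrist_force: [0.4, -0.8, 0.6]
grip_width: 30.8
finger_force: 0.0
```

```bash
python3 -m pendant '[[[0,0,0,0,0,0,0.01],[0,0,0,0,0,0,0.01],[0,0,0,0,0,0,0.01],[0,0,0,0,0,0,0.01]]]'; python3 -m pendant '[[[0,0,-0.01,0,0,0,0.01],[0,0,-0.03,0,0,0,0.01],[0,0,-0.04,0,0,0,0.01],[0,0,-0.04,0,0,0,0.01],[0,0,0,0,0,0,0.01]]]'
```

```text
t: 12.05
tool_pos: [565.7, -339.1, 214.8]
ee_rot: [-3.141, -0.0, 0.366]
wrist_force: [-0.3, 0.1, -0.7]
grip_width: 21.6
finger_force: 50.0
t: 12.55
tool_pos: [568.2, -339.5, 342.2]
ee_rot: [3.133, -0.007, 0.366]
wrist_force: [0.9, -0.0, -2.3]
grip_width: 21.9
finger_force: 50.0
```

```bash
python3 -m pendant '[[[0.0136,-0.0355,0,0,0,0.115,0.01],[0.0094,-0.0368,0,0,0,0.115,0.01],[0.0052,-0.0377,0,0,0,0.115,0.01],[0,0,0.02,0,0,0,0.01],[0,0,0,0,0,0,0.01]]]'; python3 -m pendant '[[[0,0,0,0,0,0,0.01],[0,0,0,0,0,0,0.01]]]'; python3 - <<'E'
from h import *
s=r.sense();print(np.round(s['q'],2),s['ee_rot'],s['tool_pos'],s['wrist_force'],s['moment'])
M,im=snap('wrist','w5.png')
E
```

```text
t: 13.05
tool_pos: [564.6, -223.5, 312.9]
ee_rot: [-3.141, 0.004, 0.024]
wrist_force: [-1.3, -1.2, -2.8]
grip_width: 21.8
finger_force: 50.0
t: 13.25
tool_pos: [565.7, -226.7, 315.2]
ee_rot: [3.141, -0.0, 0.019]
wrist_force: [-0.4, -0.1, -2.9]
grip_width: 21.7
finger_force: 50.0
[ 0.87  0.6  -0.73  1.73  0.47  0.99 -1.59] [ 3.14108233e+00 -2.63984269e-04  1.86225650e-02] [ 565.74572896 -226.73244999  315.17427986] [-0.39900596 -0.12545005 -2.85281126] [ 0.01421754 -0.00268666 -0.05240913]
```

View pics/w5.png

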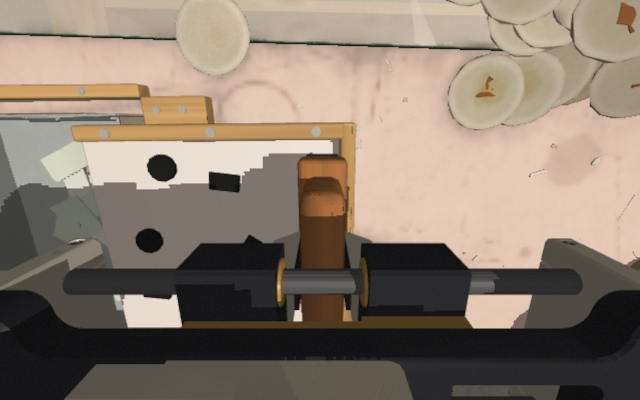

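```bash
python3 - <<'E'
from h import *
K,T=model('wrist'); M=(K,T)
o=np.array([534.5,-40]);
def L(w): v=w[:2]-o; c,s=np.cos(.021),np.sin(.021); return (c*v[0]+s*v[1]).round(1),(-s*v[0]+c*v[1]).round(1)
im=cv2.imread('pics/w5.png').astype(int)
print('col 280 rows',[(i,im[i,280].tolist()) for i in range(118,156,2)])
print('row 150 cols',[(i,im[150,i].tolist()) for i in range(324,362,2)])
for q in [(100,139),(280,139),(342,150),(344,200)]: print(q,L(ray(M,q,82)))
for q in [(86,145),(116,300)]: print('edge',q,L(ray(M,q,70)))
print('tcp',L(r.sense()['tool_pos']))
E
```

```text
col 280 rows [(118, [184, 203, 230]), (120, [182, 202, 229]), (122, [159, 179, 211]), (124, [79, 126, 164]), (126, [94, 154, 195]), (128, [94, 150, 195]), (130, [91, 147, 191]), (132, [92, 146, 190]), (134, [91, 146, 189]), (136, [92, 146, 189]), (138, [81, 129, 166]), (140, [184, 198, 217]), (142, [214, 225, 237]), (144, [215, 225, 237]), (146, [214, 225, 236]), (148, [214, 225, 236]), (150, [215, 225, 237]), (152, [214, 225, 236]), (154, [110, 117, 128])]
row 150 cols [(324, [217, 227, 238]), (326, [216, 227, 237]), (328, [217, 227, 238]), (330, [217, 227, 237]), (332, [188, 201, 218]), (334, [112, 119, 128]), (336, [111, 118, 127]), (338, [100, 109, 119]), (340, [52, 81, 105]), (342, [80, 129, 167]), (344, [88, 141, 182]), (346, [92, 148, 190]), (348, [93, 149, 193]), (350, [96, 152, 197]), (352, [96, 153, 199]), (354, [91, 144, 186]), (356, [185, 204, 231]), (358, [185, 205, 231]), (360, [185, 205, 231])]
(100, 139) (np.float64(89.7), np.float64(-23.2))
(280, 139) (np.float64(89.4), np.float64(-156.6))
(342, 150) (np.float64(81.2), np.float64(-202.8))
(344, 200) (np.float64(42.1), np.float64(-205.0))
edge (86, 145) (np.float64(84.2), np.float64(-1.8))
edge (116, 300) (np.float64(-57.8), np.float64(4.2))
tcp (np.float64(27.4), np.float64(-187.3))
```

```bash
python3 -m pendant '[[[0,-0.003,0.015,0,0,0,0.01],[0,0,0.008,0,0,0,0.01],[0,0,0,0,0,0,0.01],[0,0,0,0,0,0,0.01]]]'; python3 -m pendant '[[[0,0,0.0015,0,0,0,0.01],[0,0,0,0,0,0,0.01]]]';python3 -m pendant '[[[0,0,0.0015,0,0,0,0.01],[0,0,0,0,0,0,0.01]]]'
```

```text
t: 13.7
tool_pos: [565.5, -222.2, 291.2]
ee_rot: [-3.141, 0.001, 0.021]
wrist_force: [0.2, 0.8, -1.9]
grip_width: 21.7
finger_force: 50.0
t: 13.9
tool_pos: [565.8, -222.2, 290.5]
ee_rot: [3.141, -0.0, 0.021]
wrist_force: [-0.1, -0.1, -2.7]
grip_width: 21.8
finger_force: 50.0
t: 14.1
tool_pos: [565.7, -222.2, 288.9]
ee_rot: [3.142, -0.0, 0.021]
wrist_force: [-0.3, -0.4, -2.6]
grip_width: 21.5
finger_force: 50.0
```

```bash
python3 -m pendant '[[[0,0,0.0015,0,0,0,0.01],[0,0,0,0,0,0,0.01]]]'; python3 -m pendant '[[[0,0,0.001,0,0,0,0.01],[0,0,0,0,0,0,0.01]]]'
```

```text
t: 14.3
tool_pos: [565.6, -222.2, 287.2]
ee_rot: [3.142, 0.0, 0.021]
wrist_force: [-0.1, 0.3, -1.0]
grip_width: 21.6
finger_force: 50.0
t: 14.5
tool_pos: [565.7, -222.2, 286.2]
ee_rot: [-3.142, 0.0, 0.021]
wrist_force: [0.9, -1.7, -2.1]
grip_width: 21.7
finger_force: 50.0
```

```bash
python3 -m pendant '[[[0,0,0.001,0,0,0,0.01],[0,0,0,0,0,0,0.01]]]'; python3 -m pendant '[[[0,0,0.001,0,0,0,0.01],[0,0,0,0,0,0,0.01]]]'
```

```text
t: 14.7
tool_pos: [565.7, -222.3, 285.3]
ee_rot: [-3.142, 0.0, 0.021]
wrist_force: [0.3, -0.5, -2.4]
grip_width: 21.8
finger_force: 50.0
t: 14.9
tool_pos: [565.8, -222.2, 284.4]
ee_rot: [3.142, -0.0, 0.021]
wrist_force: [0.3, 0.4, -2.3]
grip_width: 21.9
finger_force: 50.0
```

```bash
python3 -m pendant '[[[0,0,0.001,0,0,0,0.01],[0,0,0,0,0,0,0.01]]]'; python3 -m pendant '[[[0,0,0.001,0,0,0,0.01],[0,0,0,0,0,0,0.01]]]'
```

```text
t: 15.1
tool_pos: [565.9, -222.1, 284.2]
ee_rot: [3.141, -0.0, 0.021]
wrist_force: [-1.5, 1.5, 5.2]
grip_width: 21.4
finger_force: 50.0
t: 15.3
tool_pos: [566.0, -222.0, 284.1]
ee_rot: [3.141, -0.0, 0.021]
wrist_force: [-3.6, 0.8, 10.6]
grip_width: 21.8
finger_force: 50.0
```

```bash
python3 -m pendant '[[[0,-0.004,0.0003,0,0,0,0.01],[0,-0.004,0,0,0,0,0.01],[0,-0.004,0,0,0,0,0.01],[0,-0.004,0,0,0,0,0.01]]]'
```

```text
t: 15.7
tool_pos: [566.3, -208.6, 284.2]
ee_rot: [3.136, -0.003, 0.019]
wrist_force: [0.1, -5.3, 8.6]
grip_width: 21.9
finger_force: 50.0
```

```bash
python3 -m pendant '[[[0,-0.004,0.0006,0,0,0,0.01],[0,-0.004,0,0,0,0,0.01],[0,-0.004,0,0,0,0,0.01],[0,-0.004,0,0,0,0,0.01]]]'
```

```text
t: 16.1
tool_pos: [566.5, -193.1, 284.2]
ee_rot: [3.135, -0.005, 0.019]
wrist_force: [0.6, -6.2, 11.1]
grip_width: 21.9
finger_force: 50.0
```

```bash
python3 -m pendant '[[[0,-0.005,0.0003,0,0,0,0.01],[0,-0.005,0,0,0,0,0.01],[0,-0.005,0,0,0,0,0.01],[0,-0.005,0,0,0,0,0.01]]]'
```

```text
t: 16.5
tool_pos: [566.3, -173.3, 284.2]
ee_rot: [3.135, -0.005, 0.019]
wrist_force: [0.5, -6.5, 12.3]
grip_width: 21.9
finger_force: 50.0
```

```bash
python3 -m pendant '[[[0,-0.005,0.0001,0,0,0,0.01],[0,-0.005,0,0,0,0,0.01],[0,-0.005,0,0,0,0,0.01],[0,-0.005,0,0,0,0,0.01]]]'
```

```text
t: 16.9
tool_pos: [566.0, -153.4, 284.1]
ee_rot: [3.135, -0.005, 0.019]
wrist_force: [-0.2, -7.4, 13.6]
grip_width: 21.6
finger_force: 50.0
```

```bash
python3 -m pendant '[[[0,-0.005,0,0,0,0,0.01],[0,-0.005,0,0,0,0,0.01],[0,-0.005,0,0,0,0,0.01],[0,-0.005,0,0,0,0,0.01]]]'
```

```text
t: 17.3
tool_pos: [565.7, -133.3, 284.1]
ee_rot: [3.135, -0.005, 0.019]
wrist_force: [-0.1, -7.7, 13.5]
grip_width: 22.1
finger_force: 50.0
```

```bash
python3 -m pendant '[[[0,-0.005,0,0,0,0,0.01],[0,-0.005,0,0,0,0,0.01],[0,-0.005,0,0,0,0,0.01],[0,-0.005,0,0,0,0,0.01],[0,-0.005,0,0,0,0,0.01]]]'
```

```text
t: 17.8
tool_pos: [565.1, -108.2, 283.9]
ee_rot: [3.135, -0.005, 0.019]
wrist_force: [1.1, -7.3, 11.9]
grip_width: 21.8
finger_force: 50.0
```

```bash
python3 -m pendant '[[[0,-0.005,0,0,0,0,0.01],[0,-0.005,0,0,0,0,0.01],[0,-0.005,0,0,0,0,0.01],[0,-0.005,0,0,0,0,0.01],[0,-0.005,0,0,0,0,0.01]]]'
```

```text
t: 18.3
tool_pos: [564.6, -83.1, 283.8]
ee_rot: [3.135, -0.005, 0.019]
wrist_force: [0.5, -6.7, 11.8]
grip_width: 21.7
finger_force: 50.0
```

```bash
python3 -m pendant '[[[0,-0.005,0.0002,0,0,0,0.01],[0,-0.005,0,0,0,0,0.01],[0,-0.005,0,0,0,0,0.01],[0,-0.005,0,0,0,0,0.01]]]'; python3 -m pendant '[[[0,-0.005,0,0,0,0,0.01],[0,-0.005,0,0,0,0,0.01],[0,-0.005,0,0,0,0,0.01],[0,-0.005,0,0,0,0,0.01]]]'
```

```text
t: 18.7
tool_pos: [564.2, -63.2, 283.6]
ee_rot: [3.135, -0.005, 0.019]
wrist_force: [0.4, -7.9, 12.9]
grip_width: 22.0
finger_force: 50.0
t: 19.1
tool_pos: [563.8, -42.8, 283.5]
ee_rot: [3.136, -0.005, 0.019]
wrist_force: [0.0, -7.3, 12.7]
grip_width: 21.3
finger_force: 50.0
```

```bash
python3 -m pendant '[[[0,0,-0.01,0,0,0,0.01],[0,0,-0.03,0,0,0,0.01],[-0.0145,0.045,0,0,0,0,0.01],[-0.0145,0.045,0,0,0,0,0.01],[-0.0145,0.045,0,0,0,0,0.01]]]';  python3 -m pendant '[[[-0.0145,0.045,0,0,0,0,0.01],[0,0,0.01,0,0,0,0.01],[0,0,0.01,0,0,0,0.01],[0,0,0,0,0,0,0.01],[0,0,0,0,0,0,0.01]]]'; python3 - <<'E'
from h import *
M,im=snap('wrist','w6.png'); 
o=np.array([534.5,-40])
def L(w): v=w[:2]-o; c,s=np.cos(.021),np.sin(.021); return (c*v[0]+s*v[1]).round(1),(-s*v[0]+c*v[1]).round(1)
print('tcp',L(r.sense()['tool_pos']),r.sense()['ee_rot'])
m=(im.max(2)<45).astype(np.uint8); n,l,st,ce=cv2.connectedComponentsWithStats(m)
for i in range(1,n):
    if 60<st[i,4]<4000: print(st[i].tolist(),ce[i].round(),L(ray(M,ce[i],73)))
for q in [(200,200),(280,210),(150,200)]: print(q,im[q[1],q[0]],L(ray(M,q,70)))
E
```

```text
t: 19.6
tool_pos: [520.7, -177.0, 321.3]
ee_rot: [3.142, -0.001, 0.022]
wrist_force: [1.2, -0.5, -1.7]
grip_width: 21.6
finger_force: 50.0
t: 20.1
tool_pos: [508.2, -219.3, 300.7]
ee_rot: [-3.14, 0.0, 0.024]
wrist_force: [0.0, -1.0, -0.7]
grip_width: 21.7
finger_force: 50.0
tcp (np.float64(-29.9), np.float64(-178.8)) [-3.14065873e+00 -4.16560815e-04  2.40552263e-02]
[130, 228, 33, 20, 543] [146. 237.] (np.float64(-45.6), np.float64(-37.8))
[294, 294, 8, 16, 84] [297. 301.] (np.float64(-104.3), np.float64(-157.1))
[344, 294, 7, 16, 85] [348. 301.] (np.float64(-104.4), np.float64(-200.9))
(200, 200) [104 111 120] (np.float64(-15.1), np.float64(-83.4))
(280, 210) [104 112 121] (np.float64(-23.0), np.float64(-145.5))
(150, 200) [102 108 118] (np.float64(-15.2), np.float64(-44.3))
```

```bash
python3 -m pendant '[[[0.003,0.004,0.006,0,0,0,0.01],[0,0,0.006,0,0,0,0.01],[0,0,0,0,0,0,0.01],[0,0,0,0,0,0,0.01]]]'; python3 -m pendant '[[[0,0,0.001,0,0,0,0.01],[0,0,0,0,0,0,0.01]]]'; python3 -m pendant '[[[0,0,0.001,0,0,0,0.01],[0,0,0,0,0,0,0.01]]]'
```

```text
t: 20.55
tool_pos: [510.7, -225.1, 288.6]
ee_rot: [-3.141, 0.001, 0.021]
wrist_force: [-0.0, -0.7, -2.2]
grip_width: 21.6
finger_force: 50.0
t: 20.75
tool_pos: [510.8, -225.3, 287.9]
ee_rot: [3.142, -0.0, 0.021]
wrist_force: [-0.3, 0.2, -1.8]
grip_width: 21.5
finger_force: 50.0
t: 20.95
tool_pos: [510.7, -225.4, 286.9]
ee_rot: [3.142, -0.0, 0.02]
wrist_force: [-0.3, 0.3, -1.9]
grip_width: 21.5
finger_force: 50.0
```

```bash
python3 -m pendant '[[[0,0,0.001,0,0,0,0.01],[0,0,0,0,0,0,0.01],[0,0,0.001,0,0,0,0.01],[0,0,0,0,0,0,0.01]]]'; python3 -m pendant '[[[0,0,0.001,0,0,0,0.01],[0,0,0,0,0,0,0.01]]]'; python3 -m pendant '[[[0,0,0.0007,0,0,0,0.01],[0,0,0,0,0,0,0.01]]]'
```

```text
t: 21.35
tool_pos: [510.7, -225.4, 284.7]
ee_rot: [-3.142, 0.0, 0.021]
wrist_force: [0.5, 0.5, -2.9]
grip_width: 22.2
finger_force: 50.0
t: 21.55
tool_pos: [510.9, -225.3, 284.3]
ee_rot: [3.141, -0.0, 0.021]
wrist_force: [-1.4, 0.1, 2.2]
grip_width: 21.8
finger_force: 50.0
t: 21.75
tool_pos: [510.9, -225.2, 284.1]
ee_rot: [3.141, -0.0, 0.021]
wrist_force: [-2.2, 1.9, 8.3]
grip_width: 21.7
finger_force: 50.0
```

```bash
python3 -m pendant '[[[0,0,0.0006,0,0,0,0.01],[0,0,0,0,0,0,0.01],[0,-0.004,0.0003,0,0,0,0.01],[0,-0.004,0.0002,0,0,0,0.01],[0,-0.004,0.0002,0,0,0,0.01]]]'; python3 -m pendant '[[[0,-0.005,0.0001,0,0,0,0.01],[0,-0.005,0.0001,0,0,0,0.01],[0,-0.005,0,0,0,0,0.01]]]'
```

```text
t: 22.25
tool_pos: [511.4, -217.0, 284.1]
ee_rot: [3.134, -0.003, 0.018]
wrist_force: [-1.5, -7.6, 11.3]
grip_width: 21.7
finger_force: 50.0
t: 22.55
tool_pos: [511.6, -201.6, 284.1]
ee_rot: [3.135, -0.005, 0.018]
wrist_force: [-0.5, -7.0, 11.4]
grip_width: 21.8
finger_force: 50.0
```

```bash
python3 -m pendant '[[[0,-0.005,0.0001,0,0,0,0.01],[0,-0.005,0.0001,0,0,0,0.01],[0,-0.005,0,0,0,0,0.01],[0,-0.005,0,0,0,0,0.01]]]'; python3 -m pendant '[[[0,-0.005,0,0,0,0,0.01],[0,-0.005,0,0,0,0,0.01],[0,-0.005,0,0,0,0,0.01],[0,-0.005,0,0,0,0,0.01],[0,-0.005,0,0,0,0,0.01]]]'
```

```text
t: 22.95
tool_pos: [511.5, -181.6, 284.0]
ee_rot: [3.135, -0.005, 0.018]
wrist_force: [0.3, -8.0, 11.3]
grip_width: 21.6
finger_force: 50.0
t: 23.45
tool_pos: [511.1, -156.5, 284.0]
ee_rot: [3.135, -0.005, 0.018]
wrist_force: [-1.1, -8.8, 11.5]
grip_width: 21.8
finger_force: 50.0
```

```bash
python3 -m pendant '[[[0,-0.005,0,0,0,0,0.01],[0,-0.005,0,0,0,0,0.01],[0,-0.005,0,0,0,0,0.01],[0,-0.005,0,0,0,0,0.01],[0,-0.005,0,0,0,0,0.01]]]'; python3 -m pendant '[[[0,-0.005,0,0,0,0,0.01],[0,-0.005,0,0,0,0,0.01],[0,-0.005,0,0,0,0,0.01],[0,-0.005,0,0,0,0,0.01]]]'
```

```text
t: 23.95
tool_pos: [510.7, -131.4, 283.9]
ee_rot: [3.135, -0.005, 0.018]
wrist_force: [-0.4, -7.5, 12.0]
grip_width: 21.5
finger_force: 50.0
t: 24.35
tool_pos: [510.2, -111.3, 283.8]
ee_rot: [3.136, -0.005, 0.018]
wrist_force: [-0.3, -8.0, 12.1]
grip_width: 22.0
finger_force: 50.0
```

```bash
python3 -m pendant '[[[0,-0.005,0.0001,0,0,0,0.01],[0,-0.005,0,0,0,0,0.01],[0,-0.005,0,0,0,0,0.01],[0,-0.005,0,0,0,0,0.01],[0,-0.005,0,0,0,0,0.01]]]'; python3 -m pendant '[[[0,-0.005,0.0001,0,0,0,0.01],[0,-0.005,0,0,0,0,0.01],[0,-0.005,0,0,0,0,0.01],[0,-0.005,0,0,0,0,0.01],[0,-0.005,0,0,0,0,0.01]]]'; python3 -m pendant '[[[0,-0.005,0,0,0,0,0.01],[0,-0.005,0,0,0,0,0.01],[0,-0.005,0,0,0,0,0.01],[0,-0.002,0,0,0,0,0.01]]]'
```

```text
t: 24.85
tool_pos: [509.8, -86.2, 283.7]
ee_rot: [3.136, -0.005, 0.018]
wrist_force: [-0.2, -8.4, 11.5]
grip_width: 21.5
finger_force: 50.0
t: 25.35
tool_pos: [509.3, -61.1, 283.5]
ee_rot: [3.136, -0.005, 0.018]
wrist_force: [0.7, -7.8, 12.7]
grip_width: 22.0
finger_force: 50.0
t: 25.75
tool_pos: [508.8, -43.3, 283.4]
ee_rot: [3.137, -0.005, 0.019]
wrist_force: [0.7, -5.8, 12.4]
grip_width: 21.9
finger_force: 50.0
```

```bash
python3 -m pendant '[[[0,0,-0.01,0,0,0,0.01],[0,0,-0.03,0,0,0,0.01],[0.013,0.049,0,0,0,0,0.01],[0.013,0.049,0,0,0,0,0.01],[0,0,0,0,0,0,0.01]]]';  python3 -m pendant '[[[0,0,0.01,0,0,0,0.01],[0,0,0.008,0,0,0,0.01],[0,0,0,0,0,0,0.01],[0,0,0,0,0,0,0.01]]]'; python3 - <<'E'
from h import *
M,im=snap('wrist','w7.png'); 
o=np.array([534.5,-40])
def L(w): v=w[:2]-o; c,s=np.cos(.021),np.sin(.021); return (c*v[0]+s*v[1]).round(1),(-s*v[0]+c*v[1]).round(1)
print('tcp',L(r.sense()['tool_pos']),r.sense()['ee_rot'])
m=(im.max(2)<45).astype(np.uint8); n,l,st,ce=cv2.connectedComponentsWithStats(m)
for i in range(1,n):
    if 60<st[i,4]<4000: print(st[i].tolist(),ce[i].round(),L(ray(M,ce[i],73)),L(ray(M,ce[i],5)))
for d in spotter.spot_in('wrist','slug_1_mid')[:8]: print('w1',d)
for d in spotter.spot_in('wrist','slug_2_mid')[:8]: print('w2',d)
S,im=snap('scene','s4.png')
for n in ('slug_1_mid','slug_2_mid'):
    for d in spotter.spot_in('scene',n)[:8]: print(n,d,L(ray(S,d['at'],73)),L(ray(S,d['at'],5)))
E
```

```text
t: 26.25
tool_pos: [535.4, -145.9, 321.2]
ee_rot: [3.138, -0.001, 0.01]
wrist_force: [-1.6, -0.9, -1.9]
grip_width: 22.1
finger_force: 50.0
t: 26.65
tool_pos: [534.3, -136.0, 302.7]
ee_rot: [-3.141, 0.001, 0.023]
wrist_force: [0.9, -0.9, -2.1]
grip_width: 21.6
finger_force: 50.0
tcp (np.float64(-2.0), np.float64(-96.2)) [-3.14101701e+00  3.49272597e-04  2.27363935e-02]
[371, 0, 269, 11, 586] [509.   4.] (np.float64(144.7), np.float64(-215.5)) (np.float64(167.3), np.float64(-254.2))
[284, 240, 78, 41, 451] [328. 265.] (np.float64(-43.6), np.float64(-101.3)) (np.float64(-81.9), np.float64(-103.0))
[491, 285, 89, 9, 317] [538. 291.] (np.float64(-67.5), np.float64(-281.3)) (np.float64(-113.6), np.float64(-341.3))
[294, 294, 8, 16, 89] [297. 300.] (np.float64(-77.7), np.float64(-74.2)) (np.float64(-127.2), np.float64(-67.0))
[344, 294, 7, 16, 90] [348. 301.] (np.float64(-77.9), np.float64(-118.3)) (np.float64(-127.5), np.float64(-125.5))
w1 {'at': [315.3, 137.4], 'conf': 0.73}
```

```bash
python3 - <<'E'
from h import *
def W(x,y,z):
    c,s=np.cos(.021),np.sin(.021); return [534.5+c*x-s*y,-40+s*x+c*y,z]
def rect(M,im,x0,x1,y0,y1,z,step=2):
    X=np.arange(x1,x0,-step);Y=np.arange(y1,y0,-step)
    u=proj(M,[W(x,y,z) for x in X for y in Y]).astype(np.float32).reshape(len(X),len(Y),2)
    return cv2.remap(im,u[...,0],u[...,1],cv2.INTER_LINEAR).max(2)
def show(a): 
    for row in a: print(''.join(str(min(9,int(v)//26)) for v in row))
S=model('scene'); im=cv2.imread('pics/s4.png')
print('scene tray'); show(rect(S,im,-112,112,-18,136,6,5))
w=model('wrist'); wi=cv2.imread('pics/w7.png')
print('wrist plate (down=-x, right=-y)'); show(rect(w,wi,-88,88,-203,0,70,4))
print(im[150:300,220:400].max(2).min())
E
```

```text
scene tray
5444444445444444444444444444444
4444444444444444444444444444444
4444444444455555555555555554444
4444444445656666666666654444444
4444444445666666677777654444444
4444444445666667777877654433344
4444444445666677888877654333444
4444444455666677888877643333344
4444444445654567788876432233334
4444444445544456777774322233334
4444444444444456778764322333334
4444444444444457788764322333344
4444444444444578888764332233344
4444444444444688888865433333444
4444444444445788888876443333444
4444444444444677788876544333444
4444444444445555677765444333444
4444444444444444565554443333344
4444444444444444444444433333444
4444444444444444444444333334444
4444444444444444444444434444444
4444444444444444444444444444444
4444444444444444444444444444444
4444444444444444444444444444444
4444444444444444444444444444444
4444444444444444444444344444444
4444444444444444444443344444444
4444444444444444444433444444444
4444444444444444444444444444334
4444444444444444444334444443334
4444444444444444433333334433334
4444444444444444433332334433334
4444444444444444433333334433333
4444444444455544444433344443334
4
[... 1973 characters left out ...]
333000000000000000000
000000000000000013322222333331233000000000000000000
000000000000000043302222333331133200000000000000000
000000000000000243301222333331033200000000000000000
000000000000000331111111111111111210000000000000000
111111111111111522222222222222211221111111111111111
111111111111111622222222222222211131111111111111111
111111111111111733333333333333331131111111111111111
000001111111111833333333333333331131111111111111111
000000111111111833333333333333331131111111111111111
000001000111111722222222222222221131111111111111111
000000100111111723202223333332033231111111111111111
000000100111111423202223333334033231111111111111111
000000000001111303202223333334033031111111111111111
67
```

```bash
python3 -m pendant '[[[0,0,0.008,0,0,0,0.01],[0,0,0.006,0,0,0,0.01],[0,0,0,0,0,0,0.01],[0,0,0,0,0,0,0.01]]]'; python3 -m pendant '[[[0,0,0.001,0,0,0,0.01],[0,0,0.001,0,0,0,0.01],[0,0,0,0,0,0,0.01]]]'; python3 -c "
from h import *
s=r.sense();print(s['ee_rot'])
M,im=snap('side','d4.png')"
```

```text
t: 27.35
tool_pos: [534.4, -137.4, 288.8]
ee_rot: [-3.141, 0.001, 0.021]
wrist_force: [-1.1, -0.2, -2.2]
grip_width: 21.7
finger_force: 50.0
t: 27.65
tool_pos: [534.6, -137.5, 287.2]
ee_rot: [-3.142, 0.0, 0.021]
wrist_force: [0.8, -0.5, -2.0]
grip_width: 21.8
finger_force: 50.0
[-3.14158943e+00  7.90861154e-07  2.05733635e-02]
```

```bash
python3 -m pendant '[[[0,0,0.001,0,0,0,0.01],[0,0,0.001,0,0,0,0.01],[0,0,0,0,0,0,0.01]]]'; python3 -m pendant '[[[0,0,0.001,0,0,0,0.01],[0,0,0,0,0,0,0.01]]]'
```

```text
t: 28.0
tool_pos: [534.5, -137.5, 285.1]
ee_rot: [-3.142, 0.0, 0.021]
wrist_force: [0.2, 0.3, -2.8]
grip_width: 22.1
finger_force: 50.0
t: 28.2
tool_pos: [534.6, -137.5, 284.2]
ee_rot: [-3.142, -0.0, 0.021]
wrist_force: [0.2, 0.5, -2.2]
grip_width: 21.9
finger_force: 50.0
```

```bash
python3 -m pendant '[[[0,0,0.0007,0,0,0,0.01],[0,0,0,0,0,0,0.01]]]'
```

```text
t: 28.4
tool_pos: [534.7, -137.4, 284.1]
ee_rot: [3.141, -0.0, 0.021]
wrist_force: [-1.7, 0.3, 4.5]
grip_width: 21.7
finger_force: 50.0
```

```bash
python3 -m pendant '[[[0,0,0,0,0,0,0.03],[0,0,0,0,0,0,0.05],[0,0,0,0,0,0,0.06],[0,0,0,0,0,0,0.06],[0,0,0,0,0,0,0.06]]]'; python3 -m pendant '[[[0,0,-0.01,0,0,0,0.06],[0,0,-0.03,0,0,0,0.06],[0,0,-0.04,0,0,0,0.06],[0,0,-0.05,0,0,0,0.06],[-0.01,0,-0.05,0,0,0,0.06]]]';python3 -m pendant '[[[-0.03,0.02,-0.01,0,0,0,0.06],[-0.03,0.02,0,0,0,0,0.06],[0,0,0,0,0,0,0.06],[0,0,0,0,0,0,0.06]]]'; cat > chk.py <<'E'
from h import *
def W(x,y,z):
    c,s=np.cos(.021),np.sin(.021); return [534.5+c*x-s*y,-40+s*x+c*y,z]
def rect(M,im,x0,x1,y0,y1,z,step=2):
    X=np.arange(x1,x0,-step);Y=np.arange(y1,y0,-step)
    u=proj(M,[W(x,y,z) for x in X for y in Y]).astype(np.float32).reshape(len(X),len(Y),2)
    return cv2.remap(im,u[...,0],u[...,1],cv2.INTER_LINEAR).max(2)
def show(a): 
    for row in a: print(''.join(str(min(9,int(v)//26)) for v in row))
o=np.array([534.5,-40])
def L(w): v=w[:2]-o; c,s=np.cos(.021),np.sin(.021); return (c*v[0]+s*v[1]).round(1),(-s*v[0]+c*v[1]).round(1)
E
python3 - <<'E'
from chk import *
M,im=snap('wrist','w8.png'); print('plate wrist'); show(rect(M,im,-88,88,-203,0,70,5))
for n,z in (('slug_1_mid',5),('slug_2_mid',5),('scraper_foot',69),('scraper_grip',124),('tray_floor',2)):
    for d in spotter.spot_point('wrist',n)[:6]: print(n,np.round(d['at']),round(d['conf'],2),L(ray(M,d['at'],z)))
S,im=snap('scene','s5.png'); print('tray scene'); show(rect(S,im,-112,112,-18,136,6,5)); 
E
```

```text
t: 28.9
tool_pos: [534.6, -137.5, 283.5]
ee_rot: [-3.142, -0.0, 0.021]
wrist_force: [-0.1, 0.3, 0.3]
grip_width: 57.2
finger_force: 0.0
t: 29.4
tool_pos: [525.1, -137.2, 465.1]
ee_rot: [-3.141, -0.001, 0.022]
wrist_force: [0.7, -0.5, -1.3]
grip_width: 60.0
finger_force: 0.0
t: 29.8
tool_pos: [465.1, -179.4, 473.3]
ee_rot: [3.14, -0.001, 0.018]
wrist_force: [0.1, 0.5, 0.1]
grip_width: 60.2
finger_force: 0.0
plate wrist
44444457777777774444444444444577777777754
89999999999999999999999999999999999999984
89999999999999999999999999999999999999984
89999999999999999999999999999999999999994
89999999999999999999999999999999999999984
89999999999999999999999999999999999999984
89999999999999999999999999999999999999984
89999999999999995666667999999999999999984
89999999999999444556675999999999999999974
79999999999999544566665999999999999999974
89999999999955544566645999999999999999985
79999999996454544566645999999999999999985
89999999998454444566635999999999999999974
89999999998445444566635999999999999999964
89999999997545544566634999999999999999964
89999999996555444566645999999999999999974
799999
[... 1985 characters left out ...]
4444445777667777667765444444
4444444445677766765456765444444
4444444445677766665445554444444
4444444445566677765444444444444
4444444444566677776444554444444
4444444445567766665445654444334
4444444444567766665445544443334
4444444444567776654433444433334
4444444444467777665433334433334
4444444444456666665433334433334
4444444444445566666433344443334
4444444444445666666444444443344
4444444444445556665444444444444
4444444444444445554444444444444
4444444444444444444445554444444
4444444444444433334467765444444
4444444444444333334467754444444
4444444444444444444456544444444
4444444444444444444444444444444
4444444444444444444444444444444
4444444444444444444444444444444
4444444444444444444444444444444
```

```bash
python3 -m pendant '[[[0,-0.05,0,0,0,0,0.06],[0,-0.05,0,0,0,0,0.06],[0,-0.05,0,0,0,0,0.06],[0,-0.05,0,0,0,0,0.06],[0,-0.05,0,0,0,0,0.06]]]'; python3 -m pendant '[[[0,-0.02,0,0,0,0,0.06],[0,0,0,0,0,0,0.06],[0,0,0,0,0,0,0.06]]]';python3 - <<'E'
from chk import *
M,im=snap('wrist','w9.png'); print('tray wrist'); show(rect(M,im,-114,114,-18,140,4,4))
m=(im.max(2)<60).astype(np.uint8); n,l,st,ce=cv2.connectedComponentsWithStats(m)
for i in range(1,n):
    if 25<st[i,4]<4000 and ce[i][1]<235: print(st[i].tolist(),L(ray(M,ce[i],4)))
for n in ('slug_1_mid','slug_2_mid'):
    for d in spotter.spot_in('wrist',n)[:8]: print(n,np.round(d['at']),round(d['conf'],2),L(ray(M,d['at'],5)))
for q in [-116,116]: print(proj(M,[W(q,140,52),W(q,148,10)]).round(1))
d=spotter.spot_point('wrist','tray_floor')[0]; print(d,L(ray(M,d['at'],2)))
E
```

```text
t: 30.65
tool_pos: [460.1, 73.4, 472.8]
ee_rot: [3.141, -0.001, 0.021]
wrist_force: [1.4, 1.0, -0.5]
grip_width: 60.0
finger_force: 0.0
t: 30.95
tool_pos: [460.1, 91.3, 472.4]
ee_rot: [3.142, 0.0, 0.023]
wrist_force: [-0.3, -0.3, 0.5]
grip_width: 60.3
finger_force: 0.0
tray wrist
5222222222222222222222222222222222222222
6222222222222222222222222222222222222222
5333333344444344444444433333335455433332
5555566663333333333333346666666663353333
5777777777777777777777777777777773333333
5777777777777777777777777544444443333333
5777777777777777777777777433333333333333
5777777777777777777776788533333333333333
5777777777777777777778888833333223333333
6777777777777777775888888853320000333333
6777777777777777788888888884400000233333
6777777777777668888888888886400000233333
6777777777763368888888888886410000333333
6777777777743348888888888884431013333333
6777777777764336888888888884300111233333
6777777777774333888888988884300000233333
6777777777776333588999988884300000133333
6777777777777533689999988884311000233333
6777777777777773799999988885443333333333
6777777777777773799999988886443333333333
[... 1322 characters left out ...]
7788777777763368888844444333333
6677777777777777777766678888644444333333
6677777777777777777777777633333333333333
6677777777777777777777777766666664333333
6677777777777777777777777777777776333333
[0, 0, 38, 32, 598] (np.float64(140.7), np.float64(556.2))
[394, 63, 17, 27, 353] (np.float64(62.7), np.float64(15.4))
[484, 80, 17, 87, 255] (np.float64(-0.9), np.float64(-127.6))
[394, 106, 14, 11, 122] (np.float64(14.7), np.float64(14.0))
[403, 143, 12, 14, 96] (np.float64(-42.9), np.float64(-3.2))
slug_1_mid [515. 120.] 0.52 (np.float64(2.3), np.float64(-161.1))
[[317.1 202.6]
 [312.6 195.1]]
[[316.5  25.2]
 [311.3  34.6]]
{'at': [367.1, 125.9], 'conf': 0.69} (np.float64(-7.1), np.float64(63.2))
```

```bash
python3 -c "
from station import r
print(r.close_job())"
```

```text
the job is handed in; nothing more can be done
None
```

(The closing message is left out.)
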